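Level the drained pill tray on its little stand

ROBOT

A 6-joint arm with a two-finger parallel gripper is mounted at the origin on the work surface. World frame = base frame: x ahead of the robot, y to its left, z up, the work surface at z = 0. Lengths are in m, angles in rad, forces in N, time in s.
With the tool pointing down it reaches from about 0.275 to 0.825 m from the base axis. Payload 4.9 kg.
Tool frame: the origin (TCP) lies midway between the tips of the shut fingers; the grasp point (between the pads) lies 19 mm behind it (grip_point_offset is the distance from the TCP to the grasp point, in m); z points along the fingers, x is the direction in which the jaws open and shut, and the axes are right-handed (so a half turn about z gives the same grasp; the last joint's range is limited). The gripper opens to 85 mm and grips with 20 to 120 N. Pads are 22 mm wide; open, the fingers measure 114 mm over their backs; the gripper's body (76 mm by 85 mm) begins 54 mm behind the grasp point. The pads swing forward as they close: fully open they stand 13 mm farther back than shut.
Start: joints at [1.094, 0.326, -0.193, 1.052, 0, 1.437], TCP at [0.185, 0.518, 0.231] pointing down, gripper open.
Joint ranges: [-2.65, 2.65], [-0.97, 1.79], [-1.3, 1.35], [-1.93, 2.1], [-1.47, 1.37], [-3.14, 3.14]. Speed limits (rad/s): [2.57, 2.57, 3.14, 3.14, 3.14, 3.14].

INTERFACE

Orientations are given as a rotation vector (axis times angle).
In Python, from cell import * gives the robot as it stands. Calls block until the motion is done:
- movep(position, orientation): joint-space move of the TCP to a pose.
- move_l(position, velocity=0.15, rot=None, until_force=None): straight line of the TCP; rot=None keeps the orientation; velocity is the mean speed in m/s. With until_force (N) it stops when the force on the tool has changed by that much, and returns True; else False.
- set_joints(angles): joint-space move.
- let_go() and grab(newtons=None): open the fingers fully, or close them until they stop; newtons is the grip in N (None keeps the last).
- sleep(seconds).
- ik(position, orientation): joint angles nearest the present ones, or None.
- get_state(): the state.
- grab_frame(name): name is "scene" or "top" or "wrist"; returns a dict with "img" (480x640x3 uint8, red, green, blue), "fx", "fy", "cx", "cy" (pixels), "cam_to_world" (4x4, takes a point from camera to world coordinates); the wrist camera has in their place "T_tool_cam" (4x4, takes a point from camera to tool coordinates, whose origin is the TCP and whose axes are the tool frame's). Camera axes: x right, y down, z forward; pixel columns grow to the right and rows downward; lengths in m; the calibration is good to about 2 mm. A picture is of the moment at which its call begins: read the wrist's pose just before it. There is no depth.
A pose or a line that the arm cannot do raises MotionError and nothing moves.
- sign_off(): hands the job in, once; it reports no verdict.
Trained networks look in the newest picture that a camera, given by its name, has taken for a name from the list of things; names that differ only in an ending like _2 or _b are one class to them, and where a whole thing is asked for, a point or a joint stands for the part that bears it (a point fixed in the world has none). Each returns a list of dicts, best first, with "score" (0 to 1); they miss things now and then, are a little off and sometimes report something else, mostly with a low value. They report only what shows in the picture. A call takes as long as a camera call. They do not tell look-alikes from the thing itself.
- spot_in(camera, name): "centre" ([column, row] in pixels, amid what is visible of it).
- silhouettes(camera, name): "mask" (480x640 bool, what is visible of it) and "centre" ([column, row] in pixels, amid what is visible of it).
- tip_of(camera, name): "centre" ([column, row] in pixels: a listed point, or the origin of a listed thing).
The state is a dict: "clock": time; "q": joint angles; "joint_velocities": joint speeds; "tau": joint torques, N m; "position": TCP position; "eef_rot": TCP orientation; "contact_force": force on the tool from outside, world axes, zero at the start; "wrist_torque": the same for the moment, N m; "finger_gap": opening from 0.0 (shut) to 1.0 (fully open).
Only numpy, scipy, OpenCV 4.12 (cv2) and the standard library are available. Lean on these libraries where they do the work, as an engineer would, in place of code of your own. Each camera call takes 0.05 s, during which the arm holds its last target. There are 200 camera calls.

TASK

The white pill tray has finished draining on the sloping rack. Lift it off by the fin handle, and set it down gently, level and right way up, on the small wooden stand, lined up and centred so that no edge of the tray overhangs the stand. Do not drop it, and leave the jar and the nail brush where they are.

Things in the scene. Friction and masses are not known exactly. Their poses are not given: they have to be found in the camera images.
- tray: Loose white plastic pill tray, about 120 g: open box 64 mm along x, 88 mm along y, 16 mm high, 3 mm floor and walls, eight compartments, a fin handle over the middle. Origin: centre of the underside; z out of the open top. At first it lies on the rack's deck, tilted 35 degrees, z leaning to the rack's -x, y along the rack's y, low edge at the lip, up to 12 mm off the rack's middle.
- fin (a point): Middle of the tray's fin handle, 34 mm above its underside. The upright flat fin runs along the tray's y: 10 mm thick (x), 60 mm long (y), top edge 52 mm above the underside; its faces are free from the wall tops (16 mm) up.
- rack: Fixed steel drain rack, 110 mm (x) by 160 mm (y). Origin on the work surface under the middle of its deck; z up. The deck, 84 by 130 mm, its surface 50 mm up at the middle, rises towards the rack's +x at 35 degrees, so it faces up and to the rack's -x, roughly towards the robot. A lip 8 mm above the deck runs along the low edge.
- bar (a point): Middle of the rack's hanging bar, 10 mm diameter, along the rack's y, at its x = 5 mm, 222 mm up; at y = +/-75 mm posts rise at x = 58 mm to 130 mm, then lean forward to the bar. It stands over the tray, in the way of a gripper pointing straight down: come in from the rack's -x side, square to the deck, and leave the same way.
- stand: Fixed small stand: a flat teak top 88 mm along its x by 112 mm along its y, 12 mm thick, on a steel stem and round foot. Origin on the work surface under the centre; the top face is at z = 60 mm. Long side of the tray goes with the long side of the top (either way round), leaving 12 mm all round.
- stand_top (a point): Centre of the stand's top face.
- corner0 (a point): Bottom corner of the tray at its x = +32 mm, y = +44 mm, z = 0.
- corner1 (a point): Bottom corner of the tray at its x = +32 mm, y = -44 mm, z = 0.
- corner2 (a point): Bottom corner of the tray at its x = -32 mm, y = -44 mm, z = 0.
- corner3 (a point): Bottom corner of the tray at its x = -32 mm, y = +44 mm, z = 0.
- jar: Loose clear glass jar with a steel twist cap, 60 mm diameter, 85 mm tall, standing on the ledge. Origin: centre of its underside. Bystander.
- brush: Loose orange nail brush with a bow handle, 88 mm along its x, 36 mm wide, 51 mm high, on the ledge between rack and stand. Origin: centre of its underside. Bystander.
Not all that is in view belongs to the job. What is shaped like the rack but purple is not meant.

How it is judged:
By the outcome, as a careful person would: the job done as asked, in the order asked, and still so for the second after the job is handed in, with the robot touching nothing.
It also fails if it takes over 48 s, if anything falls off the work surface, if the arm or the gripper's body presses on something with over 40 N, if the wrist force passes 120 N, or if a joint passes its speed limit or range.

## Working session

There is one attempt and no reset: what is moved stays moved. The work goes in short steps, each a Python script; the robot and the scene stay as the last script left them, time stands still between calls to the robot, and variables do not carry over. Pictures are saved under pics/ and viewed, about 8 in all and at most 12, crops included, and the job is handed in when it is done.

```bash
mkdir -p pics; ls; python3 - <<'E'
from cell import *
import cv2,numpy as np
s=get_state(); print(s["clock"],s["position"],s["eef_rot"])
for c in ["scene","top"]:
    f=grab_frame(c); cv2.imwrite(f"pics/{c}0.png",f["img"][:,:,::-1])
    print(c,f["fx"],f["cx"],f["cy"],np.round(f["cam_to_world"],3).tolist())
    for n in ["tray","rack","stand","jar","brush"]:
        print(n,[(np.round(d["centre"]).tolist(),round(d["score"],2)) for d in spot_in(c,n)])
    for n in ["fin","bar","stand_top","corner0","corner1","corner2","corner3","rack","stand","jar","brush","tray"]:
        print("tip",n,[(np.round(d["centre"],1).tolist(),round(d["score"],2)) for d in tip_of(c,n)])
E
```

```text
pics
0.0 [0.1845915  0.51748802 0.23049887] [ 2.56715535e+00  1.80951995e+00 -2.41782563e-03]
scene 508.39912483100795 323.82658458256236 237.54534556141232 [[0.349, 0.636, -0.688, 1.341], [0.937, -0.248, 0.246, -0.255], [-0.014, -0.731, -0.683, 0.871], [0.0, 0.0, 0.0, 1.0]]
tray [([378.0, 212.0], 0.61), ([378.0, 210.0], 0.48)]
rack [([378.0, 214.0], 0.82), ([426.0, 272.0], 0.8), ([383.0, 212.0], 0.55)]
stand [([220.0, 272.0], 0.75)]
jar [([288.0, 340.0], 0.67), ([380.0, 210.0], 0.16)]
brush [([313.0, 279.0], 0.63), ([376.0, 212.0], 0.62)]
tip fin [([375.8, 205.0], 0.72), ([358.9, 225.5], 0.53)]
tip bar [([291.8, 354.0], 0.71), ([434.3, 220.0], 0.69), ([390.9, 158.8], 0.56), ([374.6, 207.2], 0.38), ([382.6, 233.4], 0.35)]
tip stand_top [([216.6, 263.0], 0.78)]
tip corner0 [([361.5, 225.6], 0.89), ([371.4, 225.4], 0.69), ([385.8, 210.5], 0.62), ([400.0, 213.7], 0.57)]
tip corner1 [([361.5, 225.6], 0.89), ([371.4, 225.4], 0.69), ([385.8, 210.5], 0.62), ([400.0, 213.7], 0.57)]
tip corner2 [([361.5, 225.6], 0.89), ([371.4, 225.4], 0.69), ([385.8, 210.5], 0.62), ([400.0, 213.7], 0.57)]
ti
[... 952 characters left out ...]
3], 0.88), ([187.8, 322.5], 0.85), ([242.8, 338.1], 0.68), ([194.2, 348.6], 0.66), ([214.3, 343.3], 0.36)]
tip corner1 [([234.2, 311.3], 0.88), ([187.8, 322.5], 0.85), ([242.8, 338.1], 0.68), ([194.2, 348.6], 0.66), ([214.3, 343.3], 0.36)]
tip corner2 [([234.2, 311.3], 0.88), ([187.8, 322.5], 0.85), ([242.8, 338.1], 0.68), ([194.2, 348.6], 0.66), ([214.3, 343.3], 0.36)]
tip corner3 [([234.2, 311.3], 0.88), ([187.8, 322.5], 0.85), ([242.8, 338.1], 0.68), ([194.2, 348.6], 0.66), ([214.3, 343.3], 0.36)]
tip rack [([225.6, 233.2], 0.94), ([213.5, 330.1], 0.65)]
tip stand [([422.5, 317.4], 0.57)]
tip jar [([374.2, 202.2], 0.91)]
tip brush [([320.3, 285.3], 0.78)]
tip tray [([215.0, 328.6], 0.98)]
```

View pics/scene0.png

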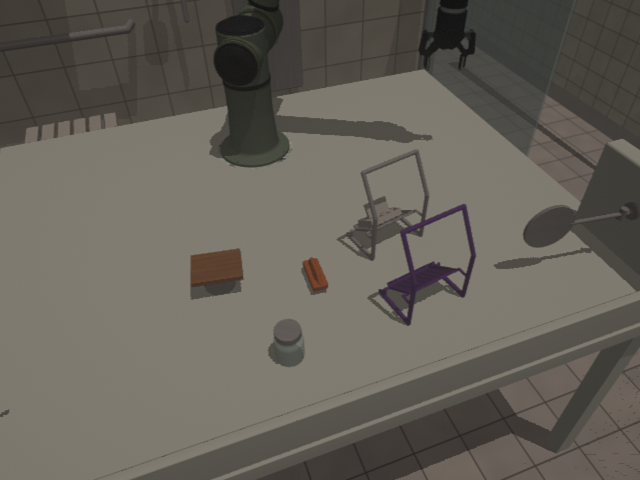

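View pics/top0.png

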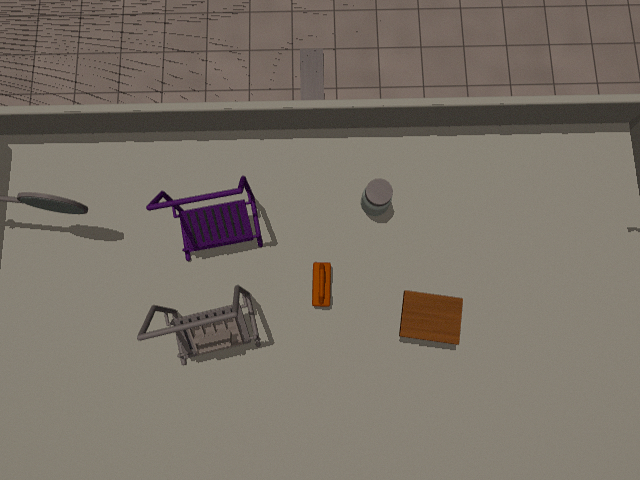

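The steel rack carrying the tray is at about (215,335) in top and (385,212) in scene. The purple look-alike, which is empty, is at (215,219) in top and (426,272) in scene. The steel one with the white tray is the one meant. The stand is at (431,317) in top, the brush at (322,285) and the jar at (377,197).

```bash
cat > h.py <<'E'
from cell import *
import cv2,numpy as np
from scipy.spatial.transform import Rotation as R
from scipy.optimize import least_squares
def frame(c):
    s=get_state(); f=grab_frame(c)
    if c=="wrist":
        T=np.eye(4); T[:3,:3]=R.from_rotvec(s["eef_rot"]).as_matrix(); T[:3,3]=s["position"]
        f["cam_to_world"]=T@np.array(f["T_tool_cam"])
    return f
def proj(f,P):
    P=np.atleast_2d(P); T=np.linalg.inv(f["cam_to_world"]); p=P@T[:3,:3].T+T[:3,3]
    return np.c_[f["fx"]*p[:,0]/p[:,2]+f["cx"], f["fy"]*p[:,1]/p[:,2]+f["cy"]]
def on_plane(f,uv,z):
    uv=np.atleast_2d(uv); M=np.array(f["cam_to_world"])
    d=np.c_[(uv[:,0]-f["cx"])/f["fx"],(uv[:,1]-f["cy"])/f["fy"],np.ones(len(uv))]@M[:3,:3].T
    return M[:3,3]+d*((z-M[2,3])/d[:,2])[:,None]
def tri(obs):  # [(frame,uv)]
    return least_squares(lambda X:np.concatenate([(proj(f,X)[0]-uv) for f,uv in obs]),[.5,0,.1])
def rpose(x,y,yaw):
    T=np.eye(4);T[:3,:3]=R.from_euler("z",yaw).as_matrix();T[:3,3]=[x,y,0];return T
E
python3 - <<'E'
from h import *
t=frame("top");s=frame("scene")
for n,a,b in [("tray",(215,328.6),(380.6,220.3)),("rack",(213.5,330.1),(381,234.7)),("bar",(187.7,327.6),(390.9,158.8)),("brush",(320.3,285.3),(313.2,282.5)),("jar",(374.2,202.2),(290.9,354.4))]:
    r=tri([(t,a),(s,b)]); print(n,r.x.round(4),round(r.cost,1))
for n,f in (("top",t),("scene",s)):
    for d in silhouettes(n,"stand")[:1]:
        m=d["mask"].astype(np.uint8)
        # teak colour only
        hsv=cv2.cvtColor(f["img"],cv2.COLOR_RGB2HSV); m2=((hsv[...,1]>110)&(m>0)).astype(np.uint8)
        c=max(cv2.findContours(m2,0,1)[0],key=cv2.contourArea)[:,0].astype(float)
        W=on_plane(f,c,.06)[:,:2]; r=cv2.minAreaRect((W*1000).astype(np.float32)); print(n,r,m.sum(),m2.sum())
cr=t["img"][270:380,120:280]; cv2.imwrite("pics/crop1.png",cv2.convertScaleAbs(cv2.resize(cr,None,fx=5,fy=5,interpolation=2)[:,:,::-1],alpha=1.5))
E
```

```text
tray [0.5072 0.1909 0.0515] 0.1
rack [ 0.5046  0.2018 -0.0011] 1.9
bar [0.506  0.1994 0.2271] 4.8
brush [ 0.5913 -0.0132 -0.0053] 0.3
jar [ 0.7639 -0.1261  0.0041] 1.9
top ((520.606689453125, -219.61944580078125), (112.93403625488281, 87.0548095703125), 80.76469421386719) 2746 2722
scene ((523.6156005859375, -217.3011474609375), (108.51457977294922, 90.53726196289062), 80.57864379882812) 1920 1389
```

View pics/crop1.png

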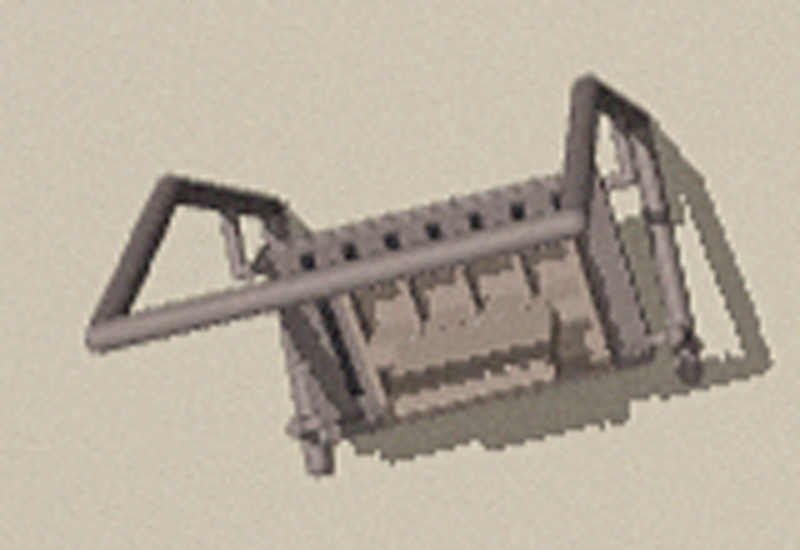

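The crop confirms the white tray with its fin on the steel rack, under the bar. The bar ends are at top px (139,337) and (236,315). Next I move to a viewing pose square to the deck.

```bash
cat >> h.py <<'E'
A=np.radians(35)
def deckrot(yaw,flip=1): # tool axes: z into deck, x along tray x
    Rz=R.from_euler("z",yaw).as_matrix()
    n=Rz@[-np.sin(A),0,np.cos(A)]; tx=Rz@[np.cos(A),0,np.sin(A)]*flip; z=-n
    return R.from_matrix(np.c_[tx,np.cross(z,tx),z]).as_rotvec(), n
def levelrot(yaw,flip=1):
    tx=flip*np.array([np.cos(yaw),np.sin(yaw),0]); z=np.array([0,0,-1.])
    return R.from_matrix(np.c_[tx,np.cross(z,tx),z]).as_rotvec()
E
python3 - <<'E'
from h import *
t=frame("top")
e=on_plane(t,[(139,337),(236,315)],.222); d=e[0]-e[1]; print(e,np.linalg.norm(d)); yaw=np.arctan2(-d[0],d[1]); print("yaw",yaw)
c=np.array([.507,.191,.0515])
for fl in (1,-1):
    rv,n=deckrot(yaw,fl)
    for dist in (.02,.12,.22): 
        q=ik(c+n*dist,rv); print(fl,dist,None if q is None else np.round(q,2))
    q=ik([.5205,-.2195,.15],levelrot(np.radians(-9.3),fl)); print("place",None if q is None else np.round(q,2))
    q=ik([.5205,-.2195,.15],levelrot(np.radians(-9.3),-fl)); print("place-",None if q is None else np.round(q,2))
E
```

```text
[[0.49231495 0.27333839 0.222     ]
 [0.52315943 0.12292294 0.222     ]] 0.15354539879073967
yaw 0.20225803218920674
1 0.02 [ 0.24  0.3  -1.11 -0.45 -0.02  1.6 ]
1 0.12 [ 0.24 -0.03 -1.13 -0.13 -0.02  1.6 ]
1 0.22 [ 0.25 -0.35 -1.06  0.24 -0.03  1.61]
place [-0.53  0.42 -0.27  0.88  0.    1.2 ]
place- [-0.53  0.42 -0.27  0.88  0.   -1.94]
-1 0.02 [ 0.24  0.3  -1.11 -0.45 -0.02 -1.54]
-1 0.12 [ 0.24 -0.03 -1.13 -0.13 -0.02 -1.54]
-1 0.22 [ 0.25 -0.35 -1.06  0.24 -0.03 -1.53]
place [-0.53  0.42 -0.27  0.88  0.   -1.94]
place- [-0.53  0.42 -0.27  0.88  0.    1.2 ]
```

```bash
python3 - <<'E'
from h import *
rv,n=deckrot(.202); c=np.array([.507,.191,.0515])
movep(c+n*.22,rv); s=get_state(); print(s["clock"],s["position"])
f=frame("wrist"); cv2.imwrite("pics/w1.png",cv2.convertScaleAbs(f["img"][:,:,::-1],alpha=1.5)); print(np.round(f["T_tool_cam"],3).tolist(),f["fx"],f["cx"],f["cy"])
# prediction of tray with current guess
T=np.array([[x,y,z] for z in (0,.016) for x in(-.032,.032) for y in (-.044,.044)]+[[0,-.03,.052],[0,.03,.052]])
Rt=R.from_euler("z",.202).as_matrix()@R.from_euler("y",-35,degrees=True).as_matrix()
print(proj(f,c+T@Rt.T).round(0).tolist())
for n in ["fin","tray","corner0"]: print(n,[(np.round(d["centre"],1).tolist(),round(d["score"],2)) for d in tip_of("wrist",n)])
E
```

```text
3.5417 [0.38406893 0.16627891 0.23244481]
[[1.0, 0.001, 0.0, -0.001], [-0.001, 0.956, 0.295, -0.074], [-0.0, -0.295, 0.956, -0.143], [0.0, 0.0, 0.0, 1.0]] 368.7681777205355 323.50330560944303 235.61445888641092
[[292.0, 242.0], [290.0, 155.0], [354.0, 242.0], [357.0, 155.0], [291.0, 247.0], [289.0, 157.0], [356.0, 247.0], [358.0, 157.0], [323.0, 245.0], [323.0, 178.0]]
fin [([314.9, 207.2], 0.62)]
tray [([314.6, 201.1], 0.85)]
corner0 [([346.3, 155.7], 0.91), ([289.1, 240.9], 0.74), ([282.7, 153.5], 0.67)]
```

View pics/w1.png

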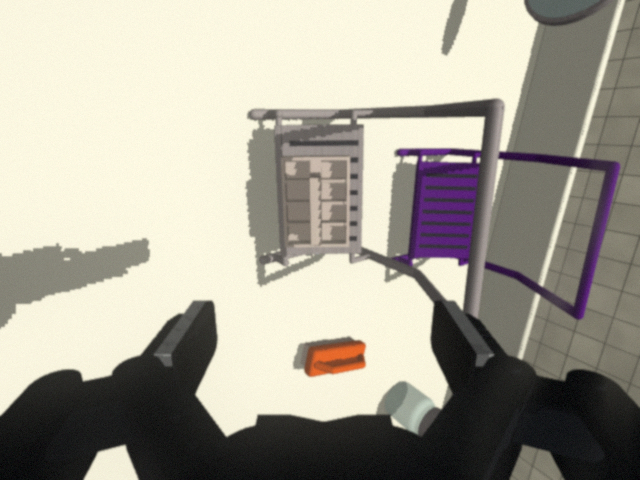

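The tray is at columns 284–350, rows 157–247, about 8 px left of my prediction, so it lies about 8 mm further down the deck. The low edge sits at the lip, which fits. I correct for this and look closer.

```bash
python3 - <<'E'
from h import *
yaw=.202
rv,n=deckrot(yaw); c=np.array([.5005,.1895,.0469])
move_l(c+n*.13,.12); s=get_state(); print(s["clock"],s["position"])
f=frame("wrist"); g=f["img"]; 
T=np.array([[x,y,z] for z in (0,.016) for x in(-.032,.032) for y in (-.044,.044)]+[[a,b,.052] for a in(-.005,.005) for b in (-.03,.03)])
Rt=R.from_euler("z",yaw).as_matrix()@R.from_euler("y",-35,degrees=True).as_matrix()
p=proj(f,c+T@Rt.T); print(p.round(0).tolist())
for n in ["fin","tray","corner0"]: print(n,[(np.round(d["centre"],1).tolist(),round(d["score"],2)) for d in tip_of("wrist",n)])
np.savez("w2.npz",img=g,M=f["cam_to_world"],k=[f["fx"],f["fy"],f["cx"],f["cy"]])
x0,y0=220,80; im=cv2.convertScaleAbs(g[y0:y0+200,x0:x0+200,::-1],alpha=1.6); im=cv2.resize(im,None,fx=3,fy=3,interpolation=cv2.INTER_CUBIC)
for q in p: cv2.drawMarker(im,tuple(int(v) for v in (q-[x0,y0])*3),(0,0,255),1,10,1)
cv2.imwrite("pics/w2.png",im)
E
```

```text
4.6417 [0.42740436 0.17464306 0.15354367]
[[285.0, 276.0], [281.0, 165.0], [365.0, 277.0], [369.0, 165.0], [283.0, 285.0], [279.0, 168.0], [367.0, 285.0], [372.0, 168.0], [317.0, 289.0], [317.0, 198.0], [333.0, 289.0], [334.0, 198.0]]
fin [([325.8, 237.3], 0.62)]
tray [([324.5, 225.0], 0.58)]
corner0 [([365.4, 274.7], 0.95), ([289.9, 273.1], 0.94), ([284.5, 160.5], 0.72), ([368.5, 163.6], 0.61)]
```

View pics/w2.png

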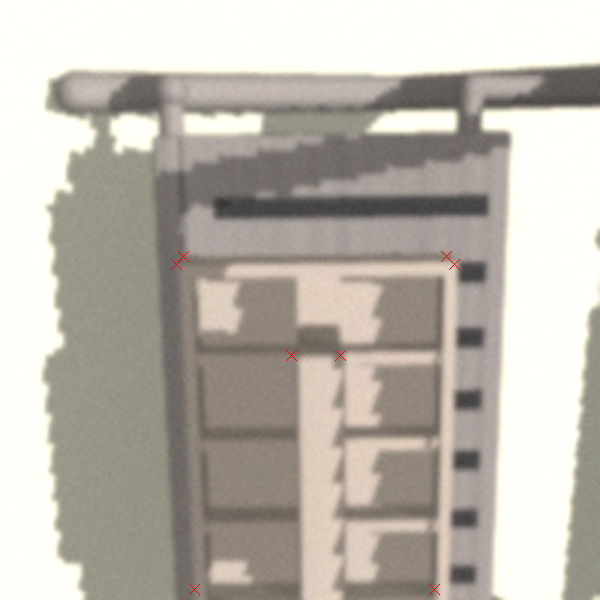

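The markers match the deck scale: the fin is at crop columns 297–343 against a predicted 291–340, and about 2 px up. That puts the tray about 1 mm further in x and 1.5 mm in y. The deck-plane check from the bar gives a residual of about 0 mm, so I grasp.

```bash
python3 - <<'E'
from h import *
yaw=.202
rv,n=deckrot(yaw); tx=R.from_rotvec(rv).as_matrix()[:,0]; ty=np.array([-np.sin(yaw),np.cos(yaw),0])
c=np.array([.5005,.1895,.0469])+.001*tx+.0015*ty
let_go()
move_l(c+n*.06,.1); hit=move_l(c+n*.021,.05,until_force=6)
s=get_state(); print(hit,s["clock"],s["position"],np.dot(s["position"]-c,n),s["contact_force"])
if not hit:
    grab(35); s=get_state(); print("gap",s["finger_gap"],s["contact_force"],s["clock"])
    f=frame("wrist"); cv2.imwrite("pics/w3.png",cv2.convertScaleAbs(f["img"][:,:,::-1],alpha=1.5))
E
```

```text
False 6.8417 [0.48903366 0.18869903 0.06462464] 0.02105444622061892 [ 0.86845289  0.39853709 -0.2374312 ]
gap 0.10596702082402498 [1.09831207 0.58283209 2.63422271] 7.5167
```

View pics/w3.png

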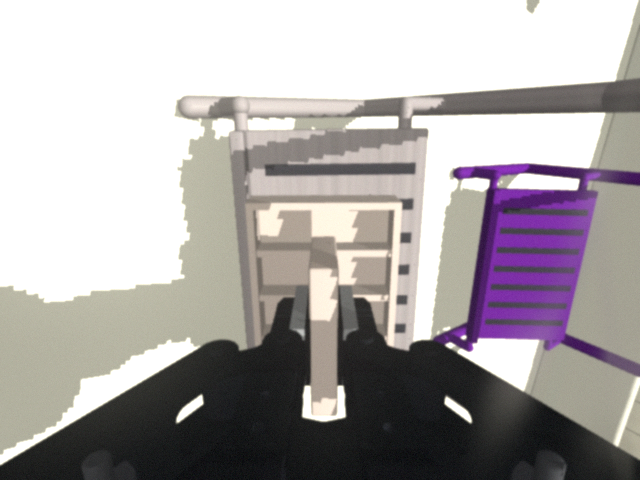

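The fin is held between the pads at a gap of about 9–10 mm, with the fin at rows 237–415 and column 323. I lift square to the deck and look at the tray in hand.

```bash
python3 - <<'E'
from h import *
rv,n=deckrot(.202); p=np.array(get_state()["position"])
move_l(p+n*.02,.04); move_l(p+n*.16,.12)
s=get_state(); print(s["clock"],s["position"],s["finger_gap"],s["contact_force"])
move_l([.47,-.10,.25],.15,rot=levelrot(np.radians(-9.2)))
s=get_state(); print(s["clock"],s["position"],s["finger_gap"],s["contact_force"])
f=frame("wrist"); im=cv2.convertScaleAbs(f["img"][:,:,::-1],alpha=1.5)
f2=dict(f); f2["cam_to_world"]=np.array(f["T_tool_cam"])
P=np.array([[x,y,z] for z in (0,.016) for x in(-.032,.032) for y in (-.044,.044)]+[[a,b,.052] for a in(-.005,.005) for b in (-.03,.03)])
q=proj(f2,np.c_[P[:,0],-P[:,1],.021-P[:,2]]); print(q.round(0).tolist())
print([(np.round(d["centre"],1).tolist(),round(d["score"],2)) for d in tip_of("wrist","corner0")])
im=cv2.resize(im[150:,180:480],None,fx=1.8,fy=1.8,interpolation=cv2.INTER_CUBIC)
for a in q: cv2.drawMarker(im,tuple(int(v) for v in (a-[180,150])*1.8),(0,0,255),1,10,1)
cv2.imwrite("pics/w4.png",im)
E
```

```text
9.5333 [0.40007074 0.17049315 0.19591449] 0.1090126876465366 [-0.61556053  0.29743264 -0.85490402]
11.5833 [ 0.46961745 -0.09951393  0.24998817] 0.10714401550504424 [-0.26527336  0.42210892 -1.06905638]
[[263.0, 361.0], [253.0, 192.0], [386.0, 361.0], [397.0, 192.0], [257.0, 382.0], [246.0, 199.0], [392.0, 382.0], [404.0, 199.0], [312.0, 416.0], [310.0, 265.0], [338.0, 416.0], [341.0, 265.0]]
[([253.4, 193.0], 0.7), ([393.4, 195.4], 0.64)]
```

View pics/w4.png

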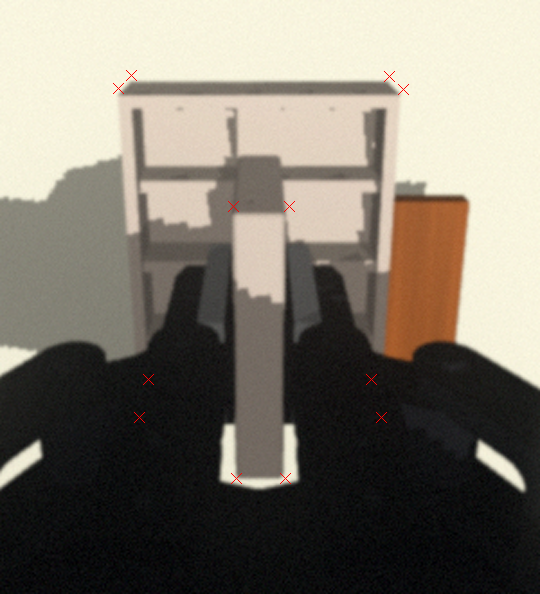

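The tray hangs straight in hand. The far wall corners are at crop (119,95) and (399,95), and the fin top ends are at rows 211 and 478. I fit the in-hand pose to these points.

```bash
python3 - <<'E'
from h import *
f=frame("wrist"); f["cam_to_world"]=np.array(f["T_tool_cam"])
P=np.array([[-.032,.044,.016],[.032,.044,.016],[-.005,.03,.052],[.005,.03,.052],[-.005,-.03,.052],[.005,-.03,.052],[-.032,.044,0],[.032,.044,0]])
uv=np.array([[119,95],[399,95],[233,211],[285,211],[236,478],[285,478],[131,83],[388,83]])/1.8+[180,150]
def model(p,P=P): return (R.from_rotvec([p[4],0,p[3]]).as_matrix()@np.c_[P[:,0],-P[:,1],-P[:,2]].T).T+[p[0],p[1],p[2]]
for fix in (0,1):
    g=lambda p:(proj(f,model(np.r_[p[:4],0] if fix else p))-uv).ravel()
    r=least_squares(g,[0,0,.021,0,0]); print(r.x.round(4),np.abs(r.fun).round(1).tolist())
# stand refined: wrist can't; top again, tray may cover
t=frame("top")
for d in silhouettes("top","stand")[:1]:
    hsv=cv2.cvtColor(t["img"],cv2.COLOR_RGB2HSV); m=((hsv[...,1]>110)&d["mask"]).astype(np.uint8)
    c=max(cv2.findContours(m,0,1)[0],key=cv2.contourArea)[:,0].astype(float)
    print(cv2.minAreaRect((on_plane(t,c,.06)[:,:2]*1000).astype(np.float32)),d["centre"])
E
```

```text
[-0.0003  0.002   0.023  -0.0028 -0.005 ] [0.1, 0.4, 0.0, 0.0, 0.4, 0.0, 1.1, 0.0, 0.1, 0.2, 0.5, 0.1, 0.5, 0.2, 1.1, 0.6]
[-0.0003  0.0019  0.023  -0.0028  0.    ] [0.0, 0.3, 0.1, 0.1, 0.4, 0.5, 1.1, 0.4, 0.1, 0.0, 0.6, 0.1, 0.4, 0.5, 1.0, 0.8]Traceback (most recent call last):
  File "<stdin>", line 13, in <module>
ValueError: max() iterable argument is empty
```

```bash
python3 - <<'E'
from h import *
move_l([.50,.05,.25],.2)
f=frame("wrist"); print(get_state()["clock"])
hsv=cv2.cvtColor(f["img"],cv2.COLOR_RGB2HSV); m=((hsv[...,1]>110)&(hsv[...,0]<20)).astype(np.uint8)
for c in cv2.findContours(m,0,1)[0]:
    if cv2.contourArea(c)<800: continue
    print(cv2.boundingRect(c),cv2.minAreaRect((on_plane(f,c[:,0].astype(float),.06)[:,:2]*1000).astype(np.float32)))
cv2.imwrite("pics/w5.png",cv2.convertScaleAbs(f["img"][:,:,::-1],alpha=1.5))
E
```

```text
12.8
(399, 222, 63, 39) ((592.871826171875, 0.5177478790283203), (34.528961181640625, 59.497684478759766), 87.61846923828125)
```

View pics/w5.png

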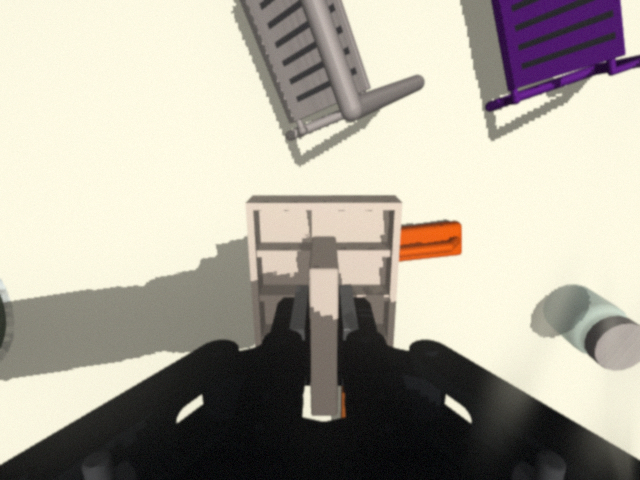

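The wrist image's up direction is world +y: the brush is at (430,240) and the steel rack at the top. So I need to view the stand from its −y side.

```bash
python3 - <<'E'
from h import *
move_l([.50,-.37,.25],.25)
f=frame("wrist"); print(get_state()["clock"])
hsv=cv2.cvtColor(f["img"],cv2.COLOR_RGB2HSV); m=((hsv[...,1]>110)&(hsv[...,0]<20)).astype(np.uint8)
for c in cv2.findContours(m,0,1)[0]:
    if cv2.contourArea(c)<800: continue
    print(cv2.boundingRect(c),cv2.minAreaRect((on_plane(f,c[:,0].astype(float),.06)[:,:2]*1000).astype(np.float32)))
cv2.imwrite("pics/w6.png",cv2.convertScaleAbs(f["img"][:,:,::-1],alpha=1.5))
E
```

```text
14.6833
(264, 0, 110, 98) ((516.2467651367188, -240.0611572265625), (71.59526062011719, 86.87321472167969), 80.89238739013672)
```

View pics/w6.png

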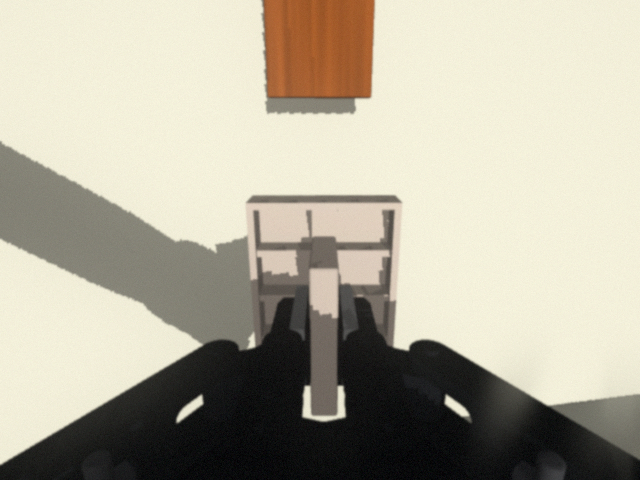

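The stand is cut off at the top of the image (columns 264–374, rows 0–98), with yaw about −9.1° confirmed. I shift 45 mm to see it whole.

```bash
python3 - <<'E'
from h import *
move_l([.505,-.32,.25],.2)
f=frame("wrist"); print(get_state()["clock"])
hsv=cv2.cvtColor(f["img"],cv2.COLOR_RGB2HSV); m=((hsv[...,1]>110)&(hsv[...,0]<20)).astype(np.uint8)
for c in cv2.findContours(m,0,1)[0]:
    if cv2.contourArea(c)<800: continue
    print(cv2.boundingRect(c),cv2.minAreaRect((on_plane(f,c[:,0].astype(float),.06)[:,:2]*1000).astype(np.float32)))
E
```

```text
15.1333
(269, 16, 108, 142) ((519.5302124023438, -220.40858459472656), (110.45343017578125, 86.7483139038086), 80.83790588378906)
```

```bash
python3 - <<'E'
from h import *
yaw=np.radians(-9.2); rv=levelrot(yaw); M=R.from_rotvec(rv).as_matrix()
g=np.array([.520,-.220,0])-M@np.array([-.0003,.002,0])
move_l([g[0],g[1],.25],.15,rot=rv); move_l([g[0],g[1],.10],.1)
hit=move_l([g[0],g[1],.076],.015,until_force=3)
s=get_state(); print(hit,s["clock"],s["position"],s["contact_force"],s["finger_gap"])
for c in("top","scene"):
    f=frame(c); cv2.imwrite(f"pics/{c}7.png",f["img"][:,:,::-1])
f=frame("scene");a=f["img"][230:310,160:270]; cv2.imwrite("pics/s8.png",cv2.convertScaleAbs(cv2.resize(a,None,fx=6,fy=6,interpolation=2)[:,:,::-1],alpha=1.5))
E
```

```text
True 18.7583 [ 0.52072908 -0.2179772   0.08132896] [1.37225995 0.85499015 3.62042165] 0.10040911862797584
```

View pics/s8.png

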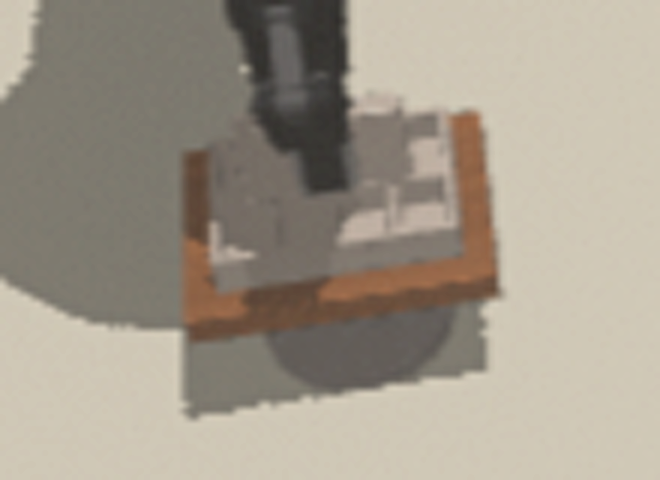

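The tray rests flat on the teak with a margin all round, and contact came at the expected height. I release, back off straight up and check.

```bash
python3 - <<'E'
from h import *
let_go(); p=np.array(get_state()["position"])
move_l(p+[0,0,.04],.05); move_l(p+[0,0,.16],.15); move_l([.46,-.33,.25],.2)
s=get_state(); print(s["clock"],s["contact_force"])
f=frame("wrist"); t=frame("top"); sc=frame("scene")
def box(f):
    hsv=cv2.cvtColor(f["img"],cv2.COLOR_RGB2HSV); return hsv
st=np.array([.520,-.220,.06]); yaw=np.radians(-9.2); Rz=R.from_euler("z",yaw).as_matrix()
C=np.array([[x,y,0] for x,y in((.032,.044),(.032,-.044),(-.032,-.044),(-.032,.044))])
for n,fr in(("wrist",f),("top",t),("scene",sc)):
    print(n,"expected",proj(fr,st+C@Rz.T).round(1).tolist(),"org",proj(fr,st).round(1).tolist())
    print(" corners",[(np.round(d["centre"],1).tolist(),round(d["score"],2)) for d in tip_of(n,"corner0")],"tray",[(np.round(d["centre"],1).tolist(),round(d["score"],2)) for d in tip_of(n,"tray")])
    for k in("jar","brush"): print("  ",k,[np.round(d["centre"],1).tolist() for d in tip_of(n,k)[:1]])
u=proj(t,st)[0].astype(int); a=cv2.resize(t["img"][u[1]-45:u[1]+45,u[0]-50:u[0]+50],None,fx=5,fy=5,interpolation=2)
q=proj(f,st)[0]; x0=int(np.clip(q[0]-110,0,420)); y0=int(max(q[1]-120,0)); b=cv2.resize(f["img"][y0:y0+220,x0:x0+220],(450,450))
cv2.imwrite("pics/f9.png",cv2.convertScaleAbs(np.hstack([cv2.resize(a,(350,450)),b])[:,:,::-1],alpha=1.4)); print(x0,y0)
E
```

```text
22.3167 [ 1.15885732  0.92268707 -0.95923493]
wrist expected [[418.2, 6.4], [410.4, 123.0], [336.0, 122.9], [337.1, 6.4]] org [[375.3, 67.1]]
 corners [([416.6, 7.9], 0.93), ([336.8, 120.7], 0.86), ([410.4, 121.8], 0.71), ([335.3, 4.1], 0.64)] tray [([374.0, 66.2], 0.88)]
   jar []
   brush []
top expected [[409.7, 297.1], [455.7, 303.5], [452.7, 337.4], [406.1, 330.8]] org [[431.0, 317.1]]
 corners [([457.5, 303.4], 0.82), ([458.7, 336.9], 0.75), ([404.4, 294.4], 0.71), ([404.9, 328.1], 0.64)] tray [([429.4, 316.6], 0.71)]
   jar [[372.8, 200.6]]
   brush [[320.5, 283.6]]
scene expected [[235.3, 272.8], [194.3, 279.0], [194.0, 258.3], [233.3, 252.6]] org [[214.3, 265.4]]
 corners [([195.3, 276.4], 0.96), ([233.4, 276.4], 0.91), ([234.8, 250.9], 0.83), ([196.6, 256.3], 0.71)] tray [([216.1, 264.0], 0.56)]
   jar [[290.8, 355.0]]
   brush [[313.9, 279.3]]
265 0
```

View pics/f9.png

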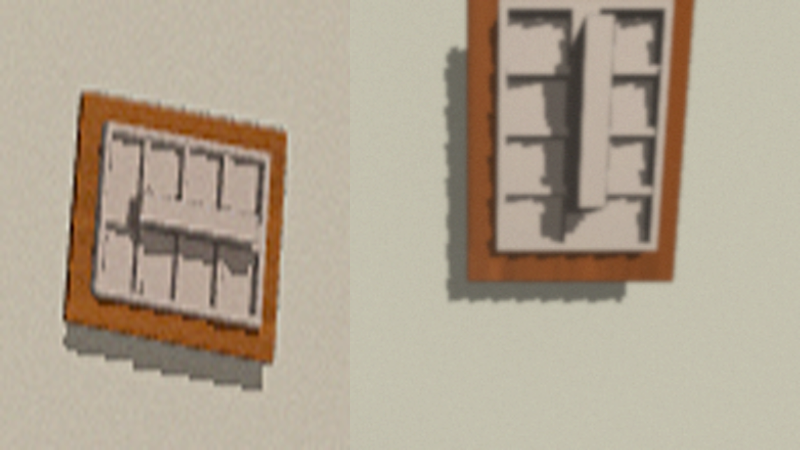

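The tray is level and aligned, with a teak border on every side. The wrist-view corners match the expected centred pose within about 2 px (under 2 mm).

```bash
python3 -c "
from cell import *
print(sign_off(), get_state()['clock'])"
```

```text
the job is handed in; nothing more can be done
the job is handed in; nothing more can be done
```

The tray is on the wooden stand, right way up and released. I gripped it by the fin, lifted it off the steel rack square to the deck, levelled it and lowered it until light contact (about 3 N). I then backed off straight up and handed the job in at about 22 s, within the 48 s limit.

**Placement:** In the last wrist view all four tray corners are within about 2.5 px (about 2 mm) of the centred, aligned pose. The pictures show teak on all sides, so no edge overhangs.

**Contact height:** The tray touched down about 1.7 mm lower than I had predicted, which is within measurement error and consistent with it sitting flat.

**Jar and brush:** I never approached the jar or the brush. Their detections in the top and scene pictures stayed within about 3 px of the first ones. That is about the detector's noise, so I take them as unmoved.

**Disagreements:**
- In the top and scene pictures the corner detections were up to about 6 px off the expected positions. They come from small, ambiguous detections, and I trusted the closer wrist view.
- My first estimate of the tray on the rack was about 8 mm off along the deck. I corrected it from the wrist picture before grasping.

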